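# Odd one out: answer a capsule comparison on the tasting tray

### The arm

A 6-joint arm with a two-finger parallel gripper is mounted at the origin on the work surface. World frame = base frame: x ahead of the robot, y to its left, z up, the work surface at z = 0. Lengths are in m, angles in rad, forces in N, time in s.
With the tool pointing down it reaches from about 0.3 to 0.85 m from the base axis. Payload 5.4 kg.
Tool frame: the origin (TCP) lies midway between the tips of the shut fingers; the grasp point (between the pads) lies 19 mm behind it; z points along the fingers, x is the direction in which the jaws open and shut, and the axes are right-handed (so a half turn about z gives the same grasp; the last joint's range is limited). The gripper opens to 85 mm and grips with 20 to 120 N. Pads are 22 mm wide; open, the fingers measure 114 mm over their backs; the gripper's body (76 mm by 85 mm) begins 54 mm behind the grasp point. The pads swing forward as they close: fully open they stand 13 mm farther back than shut.
Start: joints at [1.124, 0.158, 1.597, -0, 1.386, -0.21], TCP at [0.135, 0.559, 0.231] pointing down, gripper open.
Joint ranges: [-2.91, 2.91], [-0.94, 2.29], [0.18, 2.7], [-1.29, 4.43], [0.17, 2.64], [-3, 3]. Speed limits (rad/s): [2.57, 2.57, 3.14, 3.14, 3.14, 3.14].

### API

Orientations are given as a unit quaternion [w, x, y, z].
In Python, from workcell import r, vision gives the robot as it stands.
- The arm moves only by the tool arm_command, never from a script. Its argument "commands" is a list of rows, each an object of numbers: "ax", "ay", "az": the turn, a rotation vector about the tool's x, y, z in units of 5 degrees (1.0 is 5 degrees); "dx", "dy", "dz": the shift along the tool's x, y, z in units of 40 mm (1.0 is 40 mm); "hand": the opening in per cent of the stroke, from 0 (shut) to 100 (fully open). A call has 1 to 5 rows; each row is the pose to reach, as a shift and turn from the pose commanded when the call began, along the tool's axes at that moment; what a row does not reach only later rows make up. A row lasts 1/12 s, in which the tool goes at most 41.7 mm and 7.16 degrees, less where a joint would pass 70% of its speed; a pose out of reach is approached as far as the arm can. A call with a gripper value outside its range is refused whole. The fingers move at their own pace and stop on an object; "squeeze" is the grip in N (left out, the last holds). Time passes only in rows, so rows that repeat a pose let the fingers close. It gives the time, the measured TCP pose, the force and the opening at its end, in the units of the state.
- r.get_obs(): the state, without advancing time (a new reading comes with each control period).
- vision.capture(name): name is "scene" or "top" or "wrist"; returns the picture (480x640x3 uint8, red, green, blue); there is no depth.
- vision.calibration(name): a dict with "intrinsics" (3x3 intrinsics, pixels), "dist_coeffs" ([k1, k2, p1, p2, k3] as OpenCV has them; the pictures are not rectified), "world_from_camera" (4x4, takes a point from camera to world coordinates). Camera axes: x right, y down, z forward; pixel columns grow to the right and rows downward; lengths in m; the calibration is good to about 2 mm. A picture is of the moment at which its call begins: read the wrist's pose just before it. calibration takes no time and is no camera call; for the wrist camera it gives the pose at the moment of the call.
- r.finish_job(): hands the job in, once; it reports no verdict.
The state is a dict: "time_s": time; "qpos": joint angles; "qvel": joint speeds; "effort": joint torques, N m; "position": TCP position; "tool_rot": TCP orientation; "ft_force": force on the tool from outside, world axes, zero at the start; "wrist_torque": the same for the moment, N m; "width": opening from 0.0 (shut) to 1.0 (fully open).
Only numpy, scipy, OpenCV 4.12 (cv2) and the standard library are available. Lean on these libraries where they do the work, as an engineer would, in place of code of your own. Each camera call takes 0.05 s, during which the arm holds its last target. There are 200 camera calls.

### The job

Two of the three coffee capsules on the tasting tray are alike and one is different: with your fingertips, gently press the answer key straight in front of the odd one fully down and let it come up again, then in the same way press the long confirm bar on the small box beside the tray, and withdraw. Press no other key, and leave the capsules, the glasses and everything else standing where they are.

Things in the scene. Friction and masses are not known exactly. Their poses are not given: they have to be found in the camera images.
- tray: fixed white tasting tray, 200 (x) by 300 mm (y); origin at the centre of its underside, y to its left seen from the robot. Plate 10 mm thick; a ridge 70 mm deep, its top 30 mm above the bench, runs along its front at x -50 mm with three alike round keys 90 mm apart; behind it, at x +50 mm, are three ringed sample places, each straight behind one key. Place and turn vary
- confirm_box: fixed white box, 125 mm (x) by 95 mm (y), 30 mm high, standing on the bench to the left or the right of the tray; origin at the centre of its underside, x away from the robot. On its top are a long bar key (robot side) and a small round cancel key (far side). Place, side and turn vary.
- key_left_top (a point): centre of the top of the left answer key (as seen from the robot): a grey round spring key, 32 mm across, at tray x -50, y +90 mm, its top 44 mm above the bench and 14 mm above the ridge when up
- key_left (a joint): how far this key is pressed straight down: 0 up, 0.008 m bottomed; counts as pressed from 0.005. Spring: starts to give at 1 N, 4 N at 5 mm, 6 N at the bottom; comes up again by itself
- key_middle_top (a point): centre of the top of the middle answer key (as seen from the robot): a grey round spring key, 32 mm across, at tray x -50, y +0 mm, its top 44 mm above the bench and 14 mm above the ridge when up
- key_middle (a joint): how far this key is pressed straight down: 0 up, 0.008 m bottomed; counts as pressed from 0.005. Spring: starts to give at 1 N, 4 N at 5 mm, 6 N at the bottom; comes up again by itself
- key_right_top (a point): centre of the top of the right answer key (as seen from the robot): a grey round spring key, 32 mm across, at tray x -50, y -90 mm, its top 44 mm above the bench and 14 mm above the ridge when up
- key_right (a joint): how far this key is pressed straight down: 0 up, 0.008 m bottomed; counts as pressed from 0.005. Spring: starts to give at 1 N, 4 N at 5 mm, 6 N at the bottom; comes up again by itself
- confirm_bar_top (a point): centre of the top of the confirm bar: a grey rectangular spring key, 26 mm (x) by 70 mm (y), at box x -34, y 0, its top 44 mm above the bench when up
- confirm_bar (a joint): how far the confirm bar is pressed down: 0 up, 0.008 m bottomed; counts from 0.005; same spring as the answer keys
- cancel_key_top (a point): centre of the top of the cancel key: a grey round key 22 mm across at box x +36, y 0, its top 44 mm above the bench; to be left alone
- cancel_key (a joint): how far the cancel key is pressed down: 0 up, 0.008 m bottomed; same spring
- sample_a: one of the two alike samples: a loose aluminium coffee capsule, 37 mm across its rim, tapering upward, 29 mm high, 15 g, standing rim down on one of the tray's sample places; origin at the centre of its underside
- sample_b: one of the two alike samples: a loose aluminium coffee capsule, 37 mm across its rim, tapering upward, 29 mm high, 15 g, standing rim down on one of the tray's sample places; origin at the centre of its underside
- sample_c: the odd sample: a loose flat wide aluminium coffee pod, 58 mm across its rim and only 16 mm high, 15 g, lying rim down on one of the tray's sample places (which one varies); origin at the centre of its underside, 10 mm above the bench and within a few mm of the place's centre
- pitcher: loose steel milk pitcher, 84 mm across, 90 mm high, with a handle at its +y side, standing open beside the tray on the side opposite the confirm box; origin at the centre of its underside; leave alone
- glass1: loose small tasting glass, 60 mm across, 55 mm high, standing on the bench just beyond the tray; origin at the centre of its underside; leave alone
- glass2: loose small tasting glass, 60 mm across, 55 mm high, standing on the bench just beyond the tray; origin at the centre of its underside; leave alone
- glass3: loose small tasting glass, 60 mm across, 55 mm high, standing on the bench just beyond the tray; origin at the centre of its underside; leave alone
- spoon: loose steel spoon, 160 mm long, lying roughly left to right on the bench, beyond the tray at its left; leave alone
- jar: loose closed glass jar, 64 mm across, 85 mm high, beyond the tray at its right; origin at the centre of its underside; leave alone
Mind the look-alikes: they are no part of the job. What is shaped like the sample_a but turquoise is not meant.

How it is judged:
On the way, in this order (a step that is already met when the one before it is completed fails the run):
1. the answer key in front of the odd capsule is pressed (((horizontal distance between key_left_top and sample_c below 0.115 m and value of joint key_left above 0.005 m) or (horizontal distance between key_middle_top and sample_c below 0.115 m and value of joint key_middle above 0.005 m) or (horizontal distance between key_right_top and sample_c below 0.115 m and value of joint key_right above 0.005 m))), for 0.05 s.
2. that key is up again (value of joint each of key_left, key_middle, key_right below 0.002 m), for 0.05 s.
3. with all answer keys up, the confirm bar is pressed (all of step 2 and value of joint confirm_bar above 0.005 m), for 0.05 s.
At the end, for the whole second after the job is handed in: all five keys are up again (within 1.5 mm), each capsule rests upright within 12 mm of where it began, with the odd one still behind its key, and the pitcher, glasses, spoon and jar stand within 20 mm of where they began (value of joint each of key_left, key_middle, key_right, confirm_bar, cancel_key below 0.0015 m and horizontal distance between any of key_left_top, key_middle_top, key_right_top and sample_c below 0.115 m and distance of each of sample_a, sample_b, sample_c from where it was at the start of the episode below 0.012 m and angle between each of sample_a, sample_b, sample_c's own z axis and vertical below 0.15 rad and linear speed of each of sample_a, sample_b, sample_c below 0.02 m/s and distance of each of pitcher, glass1, glass2, glass3, spoon, jar from where it was at the start of the episode below 0.02 m and angle between each of pitcher, glass1, glass2, glass3, jar's own z axis and vertical below 0.2 rad); the robot touches nothing.
It fails at once if an answer key that is not in front of the odd capsule is pressed by more than 3 mm ((horizontal distance between key_left_top and sample_c above 0.115 m and value of joint key_left above 0.003 m) or (horizontal distance between key_middle_top and sample_c above 0.115 m and value of joint key_middle above 0.003 m) or (horizontal distance between key_right_top and sample_c above 0.115 m and value of joint key_right above 0.003 m)).
It fails at once if the cancel key is pressed by more than 3 mm (value of joint cancel_key above 0.003 m).
It fails at once if a capsule is lifted or shifted by more than 12 mm, or tipped (distance of any of sample_a, sample_b, sample_c from where it was at the start of the episode above 0.012 m or angle between any of sample_a, sample_b, sample_c's own z axis and vertical above 0.3 rad).
It fails at once if the pitcher, a glass, the spoon or the jar is moved by more than 20 mm (distance of any of pitcher, glass1, glass2, glass3, spoon, jar from where it was at the start of the episode above 0.02 m).
It fails at once if the tray or the confirm box with its keys is pushed with more than 25 N (contact force between any of the fingers, the arm and tray above 25 N or contact force between any of the fingers, the arm and confirm_box above 25 N).
It also fails if it takes over 43 s, if anything falls off the work surface, if the arm or the gripper's body presses on something with over 40 N, if the wrist force passes 120 N, or if a joint passes its speed limit or range.

## Working session

There is one attempt and no reset: what is moved stays moved. The work goes in short steps, Python scripts to look and compute and a tool call to move; the robot and the scene stay as the last step left them, time stands still between calls to the robot, and variables do not carry over. Pictures are saved under pics/ and viewed, on a budget of 10 in all, crops included, one or two more only if the job needs it, and the job is handed in when it is done.

Besides the shell and the picture viewer there is one more tool, called after "Call:" by a JSON object that holds its "fn" and its "kwargs". arm_command: Moves the arm, as the interface text tells. Its arguments: {"type":"object","properties":{"commands":{"type":"array","items":{"type":"object","properties":{"ax":{"type":"number"},"ay":{"type":"number"},"az":{"type":"number"},"dx":{"type":"number"},"dy":{"type":"number"},"dz":{"type":"number"},"hand":{"type":"number"}}}},"squeeze":{"type":"number"}},"required":["commands"]}

```bash
mkdir -p pics
cat > h.py <<'E'
import numpy as np, cv2
from workcell import r, vision
def snap(n,f):
    im=vision.capture(n); cv2.imwrite(f'pics/{f}.png',im[:,:,::-1]); return im
def px2w(n,uv,z):
    c=vision.calibration(n); T=np.array(c['world_from_camera'])
    p=cv2.undistortPoints(np.array(uv,float).reshape(-1,1,2),np.array(c['intrinsics']),np.array(c['dist_coeffs'])).reshape(-1,2)
    d=np.c_[p,np.ones(len(p))]@T[:3,:3].T; o=T[:3,3]
    z=np.broadcast_to(z,len(p))
    return o+d*((z-o[2])/d[:,2])[:,None]
E
python3 - <<'E'
from h import *
print(r.get_obs()); snap('top','top1'); snap('scene','scene1')
E
```

```text
{'time_s': 0.0, 'qpos': array([ 1.12391260e+00,  1.59080296e-01,  1.59824968e+00,  1.24364409e-05,
        1.38619050e+00, -2.10101235e-01]), 'qvel': array([ 0.00084664, -0.00030983, -0.00158214,  0.0003801 , -0.00020321,
       -0.00042445]), 'effort': array([ 1.73570508e-03, -3.95998085e+01, -3.31436312e+01, -3.42342321e-05,
        8.34899809e-03,  1.01812037e-05]), 'position': array([0.13463134, 0.55839388, 0.23029061]), 'tool_rot': array([ 4.19766858e-04,  7.85677158e-01,  6.18635979e-01, -8.67730270e-04]), 'ft_force': array([ 0.78834488, -0.41029428,  0.12859616]), 'wrist_torque': array([ 0.04127293,  0.04985677, -0.00692872]), 'width': 0.999152341913536}
```

View pics/top1.png

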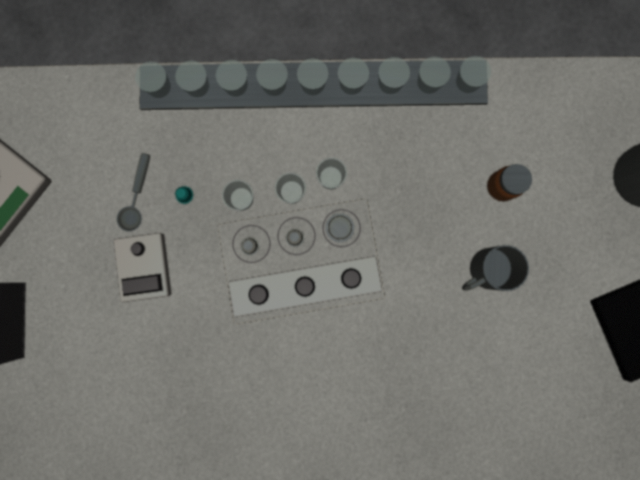

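View pics/scene1.png

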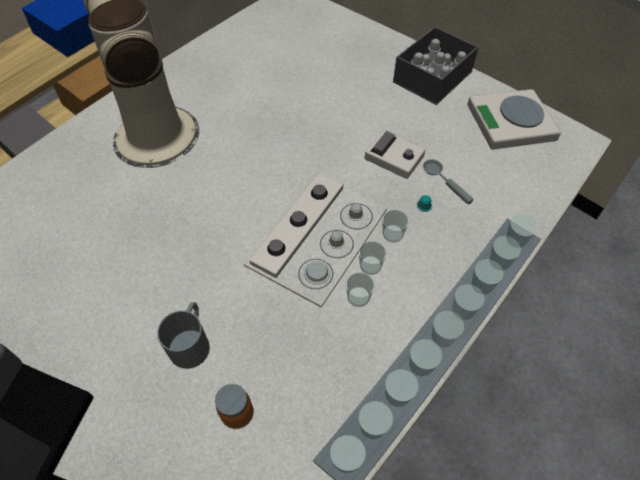

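The top view shows the tray with capsules at (249,245), (295,237) and a flat wide pod at (341,228). The keys are at (258,294), (305,286) and (351,278). The confirm box is on the left, with its bar at (141,285) and cancel key at (138,249). The turquoise look-alike at (184,194) is off the tray. The odd one fits (341,228), being wider and flatter, so the right key is the one to press. I'll confirm that in a crop.

Run:
```python
from h import *
im=cv2.imread('pics/top1.png')
a=cv2.resize(im[195:320,215:395],None,fx=4,fy=4,interpolation=cv2.INTER_CUBIC)
cv2.imwrite('pics/cropA.png',a)
b=cv2.resize(im[225:310,105:180],None,fx=6,fy=6,interpolation=cv2.INTER_CUBIC)
cv2.imwrite('pics/cropB.png',b)
print(px2w('top',[(258,294),(305,286),(351,278),(141,285),(138,249)],.044).round(4))
print(px2w('top',[(341,228),(249,245),(295,237)],[.026,.039,.039]).round(4))
```

```text
[[ 0.4776  0.108   0.044 ]
 [ 0.4917  0.0187  0.044 ]
 [ 0.5057 -0.0686  0.044 ]
 [ 0.4972  0.3314  0.044 ]
 [ 0.5659  0.3376  0.044 ]]
[[ 0.6026 -0.052   0.026 ]
 [ 0.5711  0.1252  0.039 ]
 [ 0.5853  0.0369  0.039 ]]
```

View pics/cropA.png

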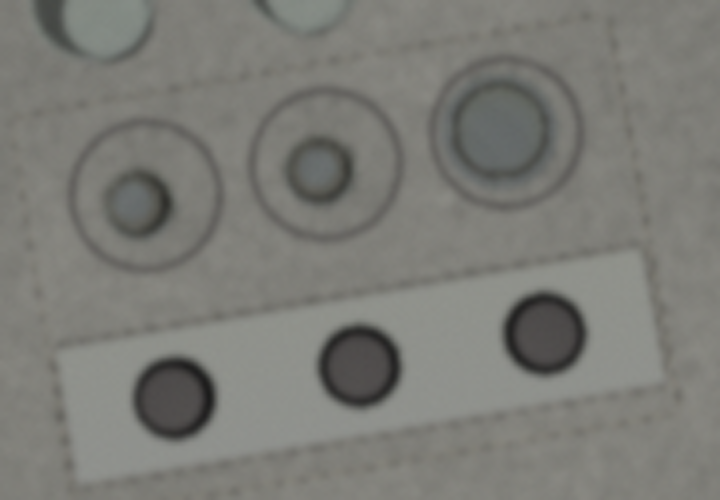

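View pics/cropB.png

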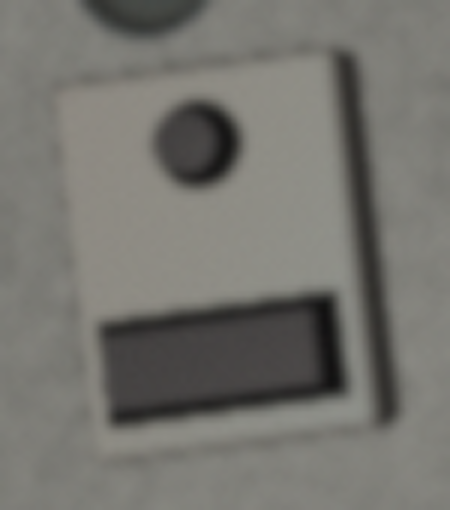

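The crops confirm it: the flat wide pod is at top (340,227), with the right key in front at (351,278) ≈ world (0.505, -0.069). The bar centre is at (140,285) ≈ (0.4975, 0.332). Now moving above the right key with the fingers shut.

Call:
{"fn": "arm_command", "kwargs": {"commands": [{"dx":-13.1,"dy":12.7,"hand":0},{"dx":-13.1,"dy":12.7,"hand":0},{"dx":-13.1,"dy":12.7,"hand":0},{"dx":-13.1,"dy":12.7,"hand":0},{"dx":-13.1,"dy":12.7,"hand":0}], "squeeze": 20}}

```text
validation failed for argument at $.co...
```

```bash
cat > rem.py <<'E'
import sys
from h import *
from scipy.spatial.transform import Rotation as R
o=r.get_obs(); q=o['tool_rot']; M=R.from_quat([q[1],q[2],q[3],q[0]]).as_matrix()
t=np.array([float(a) for a in sys.argv[1:4]])
print('t',round(o['time_s'],2),'pos',o['position'].round(4),'units',(M.T@(t-o['position'])/.04).round(3),'F',o['ft_force'].round(2),'w',round(o['width'],3),'toolx',M[:,0].round(3),'z',M[:,2].round(4))
E
python3 rem.py .505 -.069 .15
```

```text
t 0.1 pos [0.1347 0.5584 0.2304] units [-13.073  12.68    2.027] F [ 0.81 -0.02 -0.43] w 0.999 toolx [ 0.235  0.972 -0.002] z [-8.0e-04 -1.6e-03 -1.0e+00]
```

Call:
{"fn": "arm_command", "kwargs": {"commands": [{"dx":-0.7,"dy":0.7,"hand":0},{"dx":-1.4,"dy":1.4,"hand":0},{"dx":-2.1,"dy":2.1,"hand":0},{"dx":-2.8,"dy":2.8,"hand":0},{"dx":-3.5,"dy":3.5,"hand":0}], "squeeze": 20}}

```text
validation failed for argument at $.co...
```

Call:
{"fn": "arm_command", "kwargs": {"commands": [{"ax":0,"ay":0,"az":0,"dx":-0.7,"dy":0.7,"dz":0,"hand":0},{"ax":0,"ay":0,"az":0,"dx":-1.4,"dy":1.4,"dz":0,"hand":0},{"ax":0,"ay":0,"az":0,"dx":-2.1,"dy":2.1,"dz":0,"hand":0},{"ax":0,"ay":0,"az":0,"dx":-2.8,"dy":2.8,"dz":0,"hand":0},{"ax":0,"ay":0,"az":0,"dx":-3.5,"dy":3.5,"dz":0,"hand":0}], "squeeze": 20}}

```text
time_s: 0.52
position: [0.2383, 0.3882, 0.2308]
tool_rot: [0.0, 0.785, 0.619, -0.0]
ft_force: [1.0, 0.1, -0.7]
width: 0.298
```

All row fields are required. Continuing.

Call:
{"fn": "arm_command", "kwargs": {"commands": [{"ax":0,"ay":0,"az":0,"dx":-9.5,"dy":9.2,"dz":0,"hand":0},{"ax":0,"ay":0,"az":0,"dx":-9.5,"dy":9.2,"dz":0,"hand":0},{"ax":0,"ay":0,"az":0,"dx":-9.5,"dy":9.2,"dz":0,"hand":0},{"ax":0,"ay":0,"az":0,"dx":-9.5,"dy":9.2,"dz":0,"hand":0},{"ax":0,"ay":0,"az":0,"dx":-9.5,"dy":9.2,"dz":0,"hand":0}]}}

```text
time_s: 0.93
position: [0.3442, 0.2087, 0.2311]
tool_rot: [-0.0, 0.786, 0.619, 0.0]
ft_force: [0.7, 1.0, -0.3]
width: 0.003
```

```bash
python3 rem.py .505 -.069 .13
```

```text
t 0.93 pos [0.3442 0.2087 0.2311] units [-5.807  5.535  2.527] F [ 0.75  1.01 -0.31] w 0.003 toolx [0.234 0.972 0.   ] z [ 1.e-04  1.e-04 -1.e+00]
```

Call:
{"fn": "arm_command", "kwargs": {"commands": [{"ax":0,"ay":0,"az":0,"dx":-5.6,"dy":5.3,"dz":0,"hand":0},{"ax":0,"ay":0,"az":0,"dx":-5.6,"dy":5.3,"dz":0,"hand":0},{"ax":0,"ay":0,"az":0,"dx":-5.6,"dy":5.3,"dz":0,"hand":0},{"ax":0,"ay":0,"az":0,"dx":-5.6,"dy":5.3,"dz":0,"hand":0},{"ax":0,"ay":0,"az":0,"dx":-5.6,"dy":5.3,"dz":0,"hand":0}]}}

```text
time_s: 1.35
position: [0.448, 0.0277, 0.2311]
tool_rot: [-0.0, 0.786, 0.618, 0.0]
ft_force: [0.4, -0.1, 0.1]
width: -0.0
```

```bash
python3 rem.py .505 -.069 .13
```

```text
t 1.35 pos [0.448  0.0277 0.2311] units [-2.016  1.954  2.526] F [ 0.4  -0.06  0.1 ] w -0.0 toolx [0.235 0.972 0.   ] z [-1.e-04  2.e-04 -1.e+00]
```

Call:
{"fn": "arm_command", "kwargs": {"commands": [{"ax":0,"ay":0,"az":0,"dx":-1.7,"dy":1.7,"dz":0,"hand":0},{"ax":0,"ay":0,"az":0,"dx":-1.7,"dy":1.7,"dz":0,"hand":0},{"ax":0,"ay":0,"az":0,"dx":-1.7,"dy":1.7,"dz":0,"hand":0},{"ax":0,"ay":0,"az":0,"dx":-1.7,"dy":1.7,"dz":0,"hand":0},{"ax":0,"ay":0,"az":0,"dx":-1.7,"dy":1.7,"dz":0,"hand":0}]}}

```text
time_s: 1.77
position: [0.4973, -0.0521, 0.2307]
tool_rot: [-0.001, 0.786, 0.618, -0.0]
ft_force: [-0.2, -0.0, 0.4]
width: 0.001
```

```bash
python3 - <<'E'
from h import *
im=snap('wrist','w1')
E
python3 rem.py .505 -.069 .06
```

```text
t 1.82 pos [ 0.4971 -0.0513  0.2308] units [-0.387  0.302  4.269] F [-0.12 -0.09  0.35] w -0.001 toolx [0.234 0.972 0.001] z [-0.0014  0.001  -1.    ]
```

View pics/w1.png

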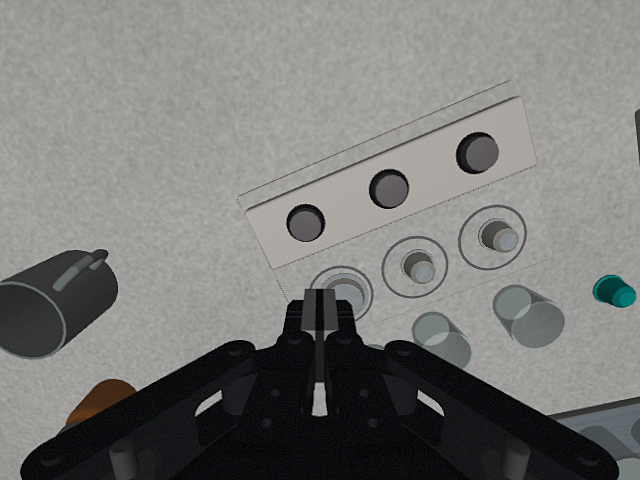

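The wrist view shows the right key top at (305,221), middle (389,187) and left (482,151). The odd pod is behind the right key at (343,290). Cross-checking the key position from this view:

Run:
```python
from h import *
print(px2w('wrist',[(305,221),(389,187),(482,151)],.044).round(4))
```

```text
[[ 0.4985 -0.066   0.044 ]
 [ 0.485   0.0199  0.044 ]
 [ 0.4722  0.1098  0.044 ]]
```

Call:
{"fn": "arm_command", "kwargs": {"commands": [{"ax":0,"ay":0,"az":0,"dx":-0.39,"dy":0.3,"dz":0.8,"hand":0},{"ax":0,"ay":0,"az":0,"dx":-0.39,"dy":0.3,"dz":1.6,"hand":0},{"ax":0,"ay":0,"az":0,"dx":-0.39,"dy":0.3,"dz":2.4,"hand":0},{"ax":0,"ay":0,"az":0,"dx":-0.39,"dy":0.3,"dz":3.2,"hand":0},{"ax":0,"ay":0,"az":0,"dx":-0.39,"dy":0.3,"dz":3.8,"hand":0}]}}

```text
time_s: 2.23
position: [0.5038, -0.0678, 0.0768]
tool_rot: [-0.001, 0.785, 0.62, -0.001]
ft_force: [-0.4, 1.3, -0.2]
width: -0.001
```

Call:
{"fn": "arm_command", "kwargs": {"commands": [{"ax":0,"ay":0,"az":0,"dx":0,"dy":0,"dz":0,"hand":0},{"ax":0,"ay":0,"az":0,"dx":0,"dy":0,"dz":0,"hand":0},{"ax":0,"ay":0,"az":0,"dx":0,"dy":0,"dz":0,"hand":0}]}}

```text
time_s: 2.48
position: [0.5068, -0.0697, 0.0812]
tool_rot: [0.001, 0.785, 0.619, 0.001]
ft_force: [0.5, 0.6, -0.0]
width: 0.002
```

```bash
python3 rem.py .505 -.069 .037
```

```text
t 2.48 pos [ 0.5068 -0.0697  0.0812] units [ 0.006 -0.051  1.105] F [ 0.48  0.65 -0.02] w 0.002 toolx [ 0.233  0.972 -0.   ] z [ 2.6e-03 -9.0e-04 -1.0e+00]
```

Call:
{"fn": "arm_command", "kwargs": {"commands": [{"ax":0,"ay":0,"az":0,"dx":0,"dy":-0.1,"dz":0.25,"hand":0},{"ax":0,"ay":0,"az":0,"dx":0,"dy":-0.1,"dz":0.5,"hand":0},{"ax":0,"ay":0,"az":0,"dx":0,"dy":-0.1,"dz":0.7,"hand":0},{"ax":0,"ay":0,"az":0,"dx":0,"dy":-0.1,"dz":0.8,"hand":0},{"ax":0,"ay":0,"az":0,"dx":0,"dy":-0.1,"dz":0.8,"hand":0}]}}

```text
time_s: 2.9
position: [0.5009, -0.0689, 0.0459]
tool_rot: [-0.001, 0.786, 0.619, -0.001]
ft_force: [1.0, 0.0, -1.2]
width: -0.003
```

```bash
python3 rem.py .502 -.0675 .037; python3 -c "
from h import *
snap('wrist','w2')"
```

```text
t 2.9 pos [ 0.5009 -0.0689  0.0459] units [0.041 0.019 0.223] F [ 1.05  0.04 -1.16] w -0.003 toolx [0.235 0.972 0.   ] z [-2.4e-03  9.0e-04 -1.0e+00]
```

View pics/w2.png

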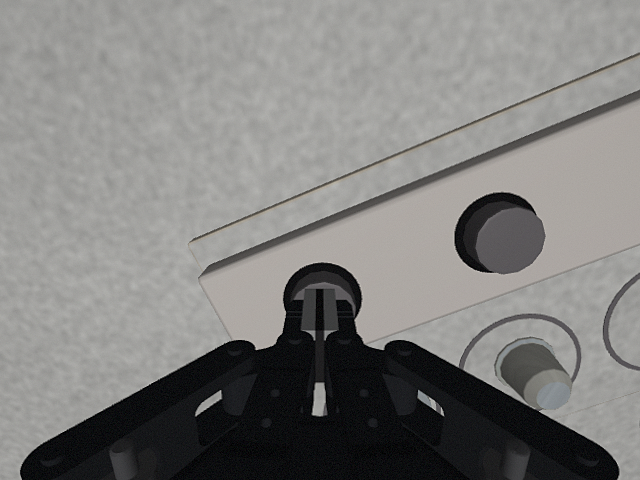

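The fingertips, at (320,300), are over the right key, centred at about (323,310) and clear of the ridge. Pressing in small steps.

Call:
{"fn": "arm_command", "kwargs": {"commands": [{"ax":0,"ay":0,"az":0,"dx":0,"dy":0,"dz":0.08,"hand":0},{"ax":0,"ay":0,"az":0,"dx":0,"dy":0,"dz":0.14,"hand":0},{"ax":0,"ay":0,"az":0,"dx":0,"dy":0,"dz":0.2,"hand":0},{"ax":0,"ay":0,"az":0,"dx":0,"dy":0,"dz":0.2,"hand":0},{"ax":0,"ay":0,"az":0,"dx":0,"dy":0,"dz":0.2,"hand":0}]}}

```text
time_s: 3.37
position: [0.5025, -0.0696, 0.0398]
tool_rot: [0.001, 0.786, 0.619, 0.0]
ft_force: [0.1, 0.8, 3.4]
width: 0.001
```

Call:
{"fn": "arm_command", "kwargs": {"commands": [{"ax":0,"ay":0,"az":0,"dx":0,"dy":0,"dz":0.06,"hand":0},{"ax":0,"ay":0,"az":0,"dx":0,"dy":0,"dz":0.1,"hand":0},{"ax":0,"ay":0,"az":0,"dx":0,"dy":0,"dz":0.1,"hand":0},{"ax":0,"ay":0,"az":0,"dx":0,"dy":0,"dz":0.1,"hand":0}]}}

```text
time_s: 3.7
position: [0.5026, -0.0696, 0.036]
tool_rot: [0.001, 0.786, 0.619, 0.0]
ft_force: [0.3, -0.5, 7.6]
width: -0.002
```

Call:
{"fn": "arm_command", "kwargs": {"commands": [{"ax":0,"ay":0,"az":0,"dx":0,"dy":0,"dz":0.02,"hand":0},{"ax":0,"ay":0,"az":0,"dx":0,"dy":0,"dz":0.02,"hand":0}]}}

```text
time_s: 3.87
position: [0.5026, -0.0696, 0.0359]
tool_rot: [0.0, 0.786, 0.619, 0.0]
ft_force: [-3.1, 0.1, 13.2]
width: -0.001
```

Call:
{"fn": "arm_command", "kwargs": {"commands": [{"ax":0,"ay":0,"az":0,"dx":0,"dy":0,"dz":-0.15,"hand":0},{"ax":0,"ay":0,"az":0,"dx":0,"dy":0,"dz":-0.3,"hand":0},{"ax":0,"ay":0,"az":0,"dx":0,"dy":0,"dz":-0.8,"hand":0},{"ax":0,"ay":0,"az":0,"dx":0,"dy":0,"dz":-1.6,"hand":0},{"ax":0,"ay":0,"az":0,"dx":0,"dy":0,"dz":-2.4,"hand":0}]}}

```text
time_s: 4.28
position: [0.5, -0.0685, 0.1298]
tool_rot: [-0.002, 0.786, 0.619, -0.001]
ft_force: [-0.5, -0.2, -0.2]
width: -0.004
```

```bash
python3 rem.py .4975 .332 .14
```

```text
t 4.28 pos [ 0.5    -0.0685  0.1298] units [ 9.718 -2.41  -0.235] F [-0.47 -0.25 -0.22] w -0.004 toolx [0.235 0.972 0.001] z [-0.0047  0.002  -1.    ]
```

The key bottomed (13 N at z 0.0359) and I let it come up. Next is the bar.

Call:
{"fn": "arm_command", "kwargs": {"commands": [{"ax":0,"ay":0,"az":0,"dx":9.7,"dy":-2.4,"dz":-0.3,"hand":0},{"ax":0,"ay":0,"az":0,"dx":9.7,"dy":-2.4,"dz":-0.3,"hand":0},{"ax":0,"ay":0,"az":0,"dx":9.7,"dy":-2.4,"dz":-0.3,"hand":0},{"ax":0,"ay":0,"az":0,"dx":9.7,"dy":-2.4,"dz":-0.3,"hand":0},{"ax":0,"ay":0,"az":0,"dx":9.7,"dy":-2.4,"dz":-0.3,"hand":0}]}}

```text
time_s: 4.7
position: [0.4995, 0.1408, 0.1362]
tool_rot: [-0.0, 0.786, 0.618, -0.001]
ft_force: [0.9, -0.3, -0.1]
width: 0.001
```

Call:
{"fn": "arm_command", "kwargs": {"commands": [{"ax":0,"ay":0,"az":0,"dx":3.8,"dy":-0.9,"dz":0,"hand":0},{"ax":0,"ay":0,"az":0,"dx":3.8,"dy":-0.9,"dz":0,"hand":0},{"ax":0,"ay":0,"az":0,"dx":3.8,"dy":-0.9,"dz":0,"hand":0},{"ax":0,"ay":0,"az":0,"dx":3.8,"dy":-0.9,"dz":0,"hand":0},{"ax":0,"ay":0,"az":0,"dx":3.8,"dy":-0.9,"dz":0,"hand":0}]}}

```text
time_s: 5.12
position: [0.4997, 0.3002, 0.1361]
tool_rot: [-0.001, 0.784, 0.621, 0.0]
ft_force: [-0.5, 0.3, 0.2]
width: 0.004
```

Call:
{"fn": "arm_command", "kwargs": {"commands": [{"ax":0,"ay":0,"az":0,"dx":0,"dy":0,"dz":0,"hand":0},{"ax":0,"ay":0,"az":0,"dx":0,"dy":0,"dz":0,"hand":0},{"ax":0,"ay":0,"az":0,"dx":0,"dy":0,"dz":0,"hand":0},{"ax":0,"ay":0,"az":0,"dx":0,"dy":0,"dz":0,"hand":0}]}}

```text
time_s: 5.45
position: [0.5014, 0.2939, 0.1366]
tool_rot: [-0.0, 0.786, 0.618, -0.0]
ft_force: [0.1, 0.4, 0.4]
width: -0.0
```

```bash
python3 rem.py .4975 .332 .06;  python3 -c "
from h import *
snap('wrist','w3')"
```

```text
t 5.45 pos [0.5014 0.2939 0.1366] units [ 0.904 -0.32   1.913] F [0.12 0.36 0.38] w -0.0 toolx [ 0.236  0.972 -0.   ] z [-6.e-04 -4.e-04 -1.e+00]
```

View pics/w3.png

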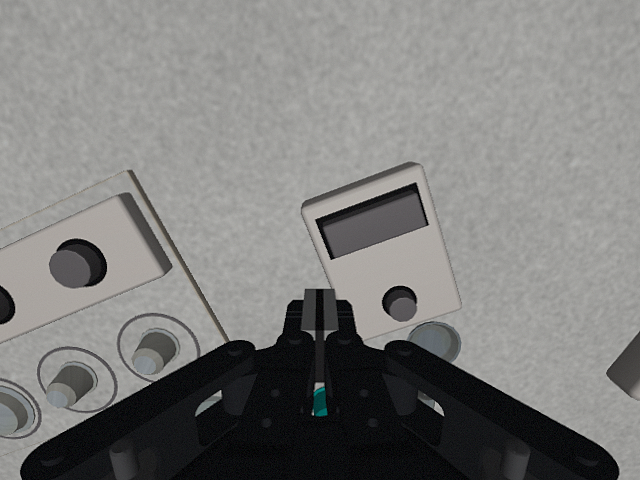

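The wrist view shows the bar top centred at about (376,224) and the cancel key at (403,303), with no capsule moved.

Run:
```python
from h import *
p=px2w('wrist',[(376,224),(403,303),(77,269)],.044); print(p.round(4), np.linalg.norm(p[0]-p[1]))
```

```text
[[0.4949 0.3363 0.044 ]
 [0.5602 0.3446 0.044 ]
 [0.4765 0.1162 0.044 ]] 0.06583484732452852
```

Call:
{"fn": "arm_command", "kwargs": {"commands": [{"ax":0,"ay":0,"az":0,"dx":0.5,"dy":-0.2,"dz":0.4,"hand":0},{"ax":0,"ay":0,"az":0,"dx":0.92,"dy":-0.36,"dz":0.8,"hand":0},{"ax":0,"ay":0,"az":0,"dx":0.92,"dy":-0.36,"dz":1.3,"hand":0},{"ax":0,"ay":0,"az":0,"dx":0.92,"dy":-0.36,"dz":1.7,"hand":0},{"ax":0,"ay":0,"az":0,"dx":0.92,"dy":-0.36,"dz":1.9,"hand":0}]}}

```text
time_s: 5.92
position: [0.4947, 0.3332, 0.0584]
tool_rot: [-0.0, 0.786, 0.618, -0.002]
ft_force: [-1.1, -0.1, -0.3]
width: 0.003
```

Call:
{"fn": "arm_command", "kwargs": {"commands": [{"ax":0,"ay":0,"az":0,"dx":0,"dy":0,"dz":0,"hand":0},{"ax":0,"ay":0,"az":0,"dx":0,"dy":0,"dz":0,"hand":0},{"ax":0,"ay":0,"az":0,"dx":0,"dy":0,"dz":0,"hand":0}]}}

```text
time_s: 6.17
position: [0.4971, 0.3343, 0.0621]
tool_rot: [0.0, 0.786, 0.618, 0.001]
ft_force: [-0.2, 0.7, 0.3]
width: -0.003
```

```bash
python3 rem.py .496 .333 .037;  python3 -c "
from h import *
snap('wrist','w4')"
```

```text
t 6.17 pos [0.4971 0.3343 0.0621] units [-0.039 -0.021  0.629] F [-0.2  0.7  0.3] w -0.003 toolx [0.235 0.972 0.001] z [ 2.1e-03  8.0e-04 -1.0e+00]
```

View pics/w4.png

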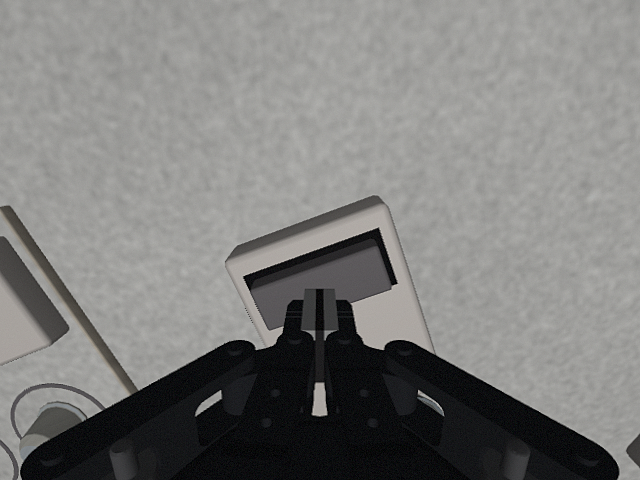

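The tips, at (320,300), are over the bar, whose centre is at about (322,284). Pressing.

```bash
python3 -c "
from h import *
print(px2w('wrist',[(322,284)],.044))"
```

```text
[[0.49313911 0.33669862 0.044     ]]
```

Call:
{"fn": "arm_command", "kwargs": {"commands": [{"ax":0,"ay":0,"az":0,"dx":0,"dy":0,"dz":0.15,"hand":0},{"ax":0,"ay":0,"az":0,"dx":0,"dy":0,"dz":0.3,"hand":0},{"ax":0,"ay":0,"az":0,"dx":0,"dy":0,"dz":0.4,"hand":0},{"ax":0,"ay":0,"az":0,"dx":0,"dy":0,"dz":0.5,"hand":0},{"ax":0,"ay":0,"az":0,"dx":0,"dy":0,"dz":0.5,"hand":0}]}}

```text
time_s: 6.63
position: [0.4957, 0.3342, 0.04]
tool_rot: [-0.0, 0.786, 0.619, -0.0]
ft_force: [-1.4, -0.8, 3.1]
width: -0.002
```

Call:
{"fn": "arm_command", "kwargs": {"commands": [{"ax":0,"ay":0,"az":0,"dx":0,"dy":0,"dz":0.05,"hand":0},{"ax":0,"ay":0,"az":0,"dx":0,"dy":0,"dz":0.1,"hand":0},{"ax":0,"ay":0,"az":0,"dx":0,"dy":0,"dz":0.11,"hand":0},{"ax":0,"ay":0,"az":0,"dx":0,"dy":0,"dz":0.11,"hand":0},{"ax":0,"ay":0,"az":0,"dx":0,"dy":0,"dz":0.11,"hand":0}]}}

```text
time_s: 7.05
position: [0.4959, 0.3343, 0.0367]
tool_rot: [0.0, 0.786, 0.619, -0.0]
ft_force: [-2.5, -1.4, 5.6]
width: -0.0
```

Call:
{"fn": "arm_command", "kwargs": {"commands": [{"ax":0,"ay":0,"az":0,"dx":0,"dy":0,"dz":0.03,"hand":0},{"ax":0,"ay":0,"az":0,"dx":0,"dy":0,"dz":0.03,"hand":0},{"ax":0,"ay":0,"az":0,"dx":0,"dy":0,"dz":0.03,"hand":0}]}}

```text
time_s: 7.3
position: [0.496, 0.3343, 0.036]
tool_rot: [0.0, 0.786, 0.619, -0.0]
ft_force: [-3.9, -2.6, 9.3]
width: -0.003
```

Call:
{"fn": "arm_command", "kwargs": {"commands": [{"ax":0,"ay":0,"az":0,"dx":0,"dy":0,"dz":-0.15,"hand":0},{"ax":0,"ay":0,"az":0,"dx":0,"dy":0,"dz":-0.3,"hand":0},{"ax":0,"ay":0,"az":0,"dx":0,"dy":0,"dz":-1.0,"hand":0},{"ax":0,"ay":0,"az":0,"dx":0,"dy":0,"dz":-2.0,"hand":0},{"ax":0,"ay":0,"az":0,"dx":0,"dy":0,"dz":-3.0,"hand":0}]}}

```text
time_s: 7.72
position: [0.4948, 0.3339, 0.1551]
tool_rot: [-0.001, 0.786, 0.619, -0.001]
ft_force: [1.6, 0.1, 0.9]
width: -0.001
```

Call:
{"fn": "arm_command", "kwargs": {"commands": [{"ax":0,"ay":0,"az":0,"dx":0.5,"dy":-0.8,"dz":-0.3,"hand":0},{"ax":0,"ay":0,"az":0,"dx":1.0,"dy":-1.6,"dz":-0.6,"hand":0},{"ax":0,"ay":0,"az":0,"dx":1.5,"dy":-2.4,"dz":-1.0,"hand":0},{"ax":0,"ay":0,"az":0,"dx":1.5,"dy":-2.8,"dz":-1.0,"hand":0},{"ax":0,"ay":0,"az":0,"dx":1.5,"dy":-2.8,"dz":-1.0,"hand":0}]}}

```text
time_s: 8.13
position: [0.3987, 0.4208, 0.1961]
tool_rot: [-0.0, 0.784, 0.62, 0.001]
ft_force: [-0.6, 0.7, -0.4]
width: 0.003
```

```bash
python3 rem.py .496 .333 .037;  python3 -c "
from h import *
snap('top','top2')
a=cv2.imread('pics/top1.png');b=cv2.imread('pics/top2.png')
s=lambda m:m[130:330,90:550]
cv2.imwrite('pics/cmp.png',np.vstack([s(b),s(cv2.convertScaleAbs(cv2.absdiff(a,b),alpha=4))]))"
```

```text
t 8.13 pos [0.3987 0.4208 0.1961] units [-1.582  2.872  3.976] F [-0.6   0.71 -0.44] w 0.003 toolx [0.23  0.973 0.002] z [ 7.0e-04  1.4e-03 -1.0e+00]
```

View pics/cmp.png

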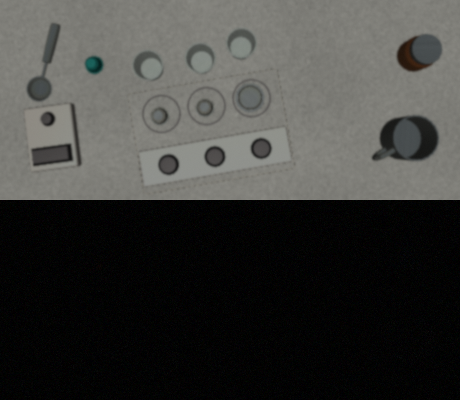

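The before/after difference in the top view is blank, so everything stands where it was and all keys look up. Settling, then handing in.

Call:
{"fn": "arm_command", "kwargs": {"commands": [{"ax":0,"ay":0,"az":0,"dx":0,"dy":0,"dz":0,"hand":0},{"ax":0,"ay":0,"az":0,"dx":0,"dy":0,"dz":0,"hand":0},{"ax":0,"ay":0,"az":0,"dx":0,"dy":0,"dz":0,"hand":0}]}}

```text
time_s: 8.43
position: [0.4021, 0.4178, 0.1943]
tool_rot: [0.0, 0.786, 0.618, -0.001]
ft_force: [1.1, 0.3, -0.1]
width: 0.001
```

```bash
python3 -c "
from h import *
print(r.finish_job())"
```

```text
the job is handed in; nothing more can be done
None
```

The odd capsule was the flat wide pod on the right, so I pressed the right answer key and then the confirm bar. I withdrew and handed the job in at about 8.4 s.

- **Presses:** With the fingertips shut, the right key went down to z 0.036 m, about 8 mm, with a peak reading of about 13 N. The confirm bar went to the same depth at about 9 N. I let each key come up again, and the force was back to about zero after each press.
- **Last check:** The top picture after withdrawing showed no visible difference from the first one around the tray, box, glasses, spoon, jar and pitcher. That picture does not show the arm. I could not read the key joints, so that the keys were up comes from that picture and the force readings.
- **Disagreement:** The top and wrist cameras differed by about 6 mm on the key's position and 5 mm on the bar's. I aimed at their averages, and a close wrist view before each press showed the tips over the key and over the bar.
- **Refused calls:** The first two move calls were refused because every row must carry all its fields. The arm did not move on them.

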